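# Check the lid stay of a vial chest

### The job

The folding stay on the side of this sample-vial chest has just been refitted and needs a check. Raise the lid all the way until the stay snaps locked, and let go so that the lid stands open on the stay alone for a moment; then press the black release knob at the stay's knee to fold it, and let the lid come down fully shut without slamming it. Leave the other things on the bench where they are.

Things in the scene. Friction and masses are not known exactly. Their poses are not given: they have to be found in the camera images.
- chest: Pale vial chest, fixed to the bench: 180 mm deep (x), 260 mm wide (y), 100 mm high plus a 23 mm lid. Origin under its centre; its front, with the handle bar, faces its -x (towards the robot), z up. A folding stay of two flat steel links, 77 mm between pins, sits 10 to 25 mm outside its right (-y) flank. Lid shut, the stay is folded, knee down; raising the lid unfolds it.
- lid_hinge (a point): Middle of the lid's hinge axis, which runs along the chest's y at the rear rim (chest frame x +85, z 100 mm).
- stay_pivot (a point): Fixed pin of the stay's lower link on the chest's right flank (chest frame x -47, z 80 mm). The upper link is pinned to the lid 98 mm in front of the hinge axis.
- lid_bar (a point): Middle of the round steel handle bar, 12 mm thick, straight for 150 mm along the chest's y, held 45 mm out from the lid's front edge by an arm at each end; nothing behind it but air. Lid shut: 220 mm in front of the hinge axis, 12 mm above it; it swings on an arc about the hinge (locked open: chest frame x +3, z 304 mm). Lid about 0.7 kg; 3 to 7 N at the bar raise it.
- lid (a joint): Lid angle, rad: 0 shut, grows as it opens. 1.18 is the most the straightened stay allows; it stands at 1.13 on the locked stay. Let go from about 1.165 up, the stay's weak spring snaps the knee through and it locks. The hinge is damped: unlocked and let go, the lid sinks shut by itself in about 4 s at up to 0.7 rad/s.
- stay_knee (a joint): How far the stay's knee has unfolded, rad: 0 folded (lid shut), 2.54 straight (dead centre), 2.96 locked past centre against its stop. Below about 1.8 the lid sinks and folds it the rest of the way; let go between about 2.35 and 2.54 it springs back to locked.
- stay_knob (a point): Black round knob at the stay's knee: a peg 14 mm thick sticking out sideways (chest -y), 18 to 88 mm off the flank; this point is on its axis, 58 mm off. Chest x, z: +19, 40 mm lid shut; -9, 147 locked. Locked, about 4 N down (or down and to chest +x) moves it on an arc about the lower pin, through straight (+5, 137) to (+20, 118), lid rising slightly first; then the lid sinks and takes it along.
- amber_jar: Amber jar, 68 mm across, 120 mm high, left of the chest; a bystander. Origin under its centre.
- solvent_bottle: Clear bottle, blue cap, 72 mm across, 170 mm high; a bystander. Origin under its centre.
- well_plate: Flat white well plate, 127 x 85 x 16 mm, in front and right of the chest; a bystander. Origin under its centre.
- vial_block: Grey block, 110 x 60 mm, with ten small vials, 59 mm high over all; a bystander. Origin under its centre.
- spanner: Open-ended steel spanner, 150 mm long, lying flat; a bystander. Origin under its middle.
- beaker: Clear beaker, 70 mm across, 90 mm high; a bystander. Origin under its centre.

How it is judged:
By the outcome, as a careful person would: the job done as asked, in the order asked, and still so for the second after the job is handed in, with the robot touching nothing.
It also fails if it takes over 59 s, if anything falls off the work surface, if the arm or the gripper's body presses on something with over 40 N, if the wrist force passes 120 N, or if a joint passes its speed limit or range.

### The arm

A 6-joint arm with a two-finger parallel gripper is mounted at the origin on the work surface. World frame = base frame: x ahead of the robot, y to its left, z up, the work surface at z = 0. Lengths are in m, angles in rad, forces in N, time in s.
With the tool pointing down it reaches from about 0.375 to 0.975 m from the base axis. Payload 3.8 kg.
Tool frame: the origin (TCP) lies on the centre line of the jaws, within the pads' length; the fingertips stand 8 mm ahead of it and the grasp point (between the pads) lies 11 mm behind it; z points along the fingers, y is the direction in which the jaws open and shut (so a half turn about z gives the same grasp; the last joint's range is limited). The gripper opens to 85 mm and grips with 20 to 120 N. Pads are 22 mm wide; open, the fingers measure 114 mm over their backs; the gripper's body (76 mm by 85 mm) begins 54 mm behind the grasp point. The pads swing forward as they close: fully open they stand 13 mm farther back than shut.
Start: joints at [-1.184, 0.264, 1.604, -0, 1.274, -0.037], TCP at [0.278, -0.615, 0.239] pointing down, gripper open.
Joint ranges: [-2.63, 2.63], [-0.94, 2.18], [0.31, 2.57], [-1.31, 4.45], [0, 2.66], [-2.55, 2.55]. Speed limits (rad/s): [2.57, 2.57, 3.14, 3.14, 3.14, 3.14].

### API

Orientations are given as a rotation vector (axis times angle).
In Python, from workcell import * gives the robot as it stands.
- The arm moves only by the tool play_rows, never from a script. Its arguments are lists of equal length, an entry for each row: "slide": the shift along the tool's x, y, z in cm, a list of three; "delta_rot": the turn, a rotation vector about the tool's x, y, z in rad, a list of three. In form: {"slide": [[x, y, z], ...], "delta_rot": [[wx, wy, wz], ...]}. A call has 1 to 12 rows; each row is the pose to reach, as a shift and turn from the pose measured when the call began, along the tool's axes at that moment; what a row does not reach only later rows make up. A row lasts 1/12 s, in which the tool goes at most 41.7 mm and 7.16 degrees, less where a joint would pass 70% of its speed; a pose out of reach is approached as far as the arm can. A call with a gripper value outside its range is refused whole. "hand" is the opening, from 0 (shut) to 1 (fully open), set as the call begins (left out, the last holds). The fingers move at their own pace and stop on an object; "force" is the grip in N (left out, the last holds). Time passes only in rows, so rows that repeat a pose let the fingers close. It gives the time, the measured TCP pose, the force and the opening at its end, in the units of the state.
- read_state(): the state, without advancing time (a new reading comes with each control period).
- read_camera(name): name is "scene" or "side" or "wrist"; returns a dict with "image" (480x640x3 uint8, red, green, blue), "depth" (480x640 float32, m along the optical axis (not along the pixel's ray), 0 where there is no reading), "fovy" (degrees; the focal length in pixels is half the picture's height over the tangent of half this angle, whatever the lens; pixels are square), "cx", "cy" (the principal point, pixels), "k1" (the pictures are not rectified: a ray, as slopes to the right and down, at radius r is drawn at 1 + k1 r^2 times it, then the intrinsics apply), "world_from_camera" (4x4, takes a point from camera to world coordinates); the wrist camera has in their place "hand_eye" (4x4, takes a point from camera to tool coordinates, whose origin is the TCP and whose axes are the flange's). Camera axes: x right, y up, looking along -z (the intrinsics and any distortion apply to the point x, -y, -z); pixel columns grow to the right and rows downward; lengths in m; the calibration is good to about 2 mm. A picture is of the moment at which its call begins: read the wrist's pose just before it.
- finish_job(): hands the job in, once; it reports no verdict.
Trained networks look in a picture, given as the dict that the camera call returned (one of the last four; its "shot" number tells which), for a name from the list of things; names that differ only in an ending like _2 or _b are one class to them, and where a whole thing is asked for, a point or a joint stands for the part that bears it (a point fixed in the world has none). Each returns a list of dicts, best first, with "conf" (0 to 1); they miss things now and then, are a little off and sometimes report something else, mostly with a low value. They report only what shows in the picture. A call takes as long as a camera call.
- spot_in(target, picture): "bbox" ([centre column, centre row, width, height] in pixels, round what is visible of it).
- landmark_of(target, picture): "at" ([column, row] in pixels: a listed point, or the origin of a listed thing).
The state is a dict: "time": time; "q": joint angles; "joint_vel": joint speeds; "joint_torque": joint torques, N m; "tool_pos": TCP position; "tcp_rot": TCP orientation; "wrist_force": force on the tool from outside, world axes, zero at the start; "torque": the same for the moment, N m; "width": opening from 0.0 (shut) to 1.0 (fully open).
Only numpy, scipy, OpenCV 4.12 (cv2) and the standard library are available. Lean on these libraries where they do the work, as an engineer would, in place of code of your own. Each camera call takes 0.05 s, during which the arm holds its last target.

## Working session

There is one attempt and no reset: what is moved stays moved. The work goes in short steps, Python scripts to look and compute and a tool call to move; the robot and the scene stay as the last step left them, time stands still between calls to the robot, and variables do not carry over. Pictures are saved under pics/ and viewed, and the job is handed in when it is done.

Besides the shell and the picture viewer there is one more tool, called after ">>>" as name(argument=value, ...), one argument or row to a line, values as JSON. play_rows: Moves the arm, as the interface text tells. Its arguments: {"type":"object","properties":{"slide":{"type":"array"},"delta_rot":{"type":"array"},"hand":{"type":"number"},"force":{"type":"number"}},"required":["slide","delta_rot"]}

```bash
ls; mkdir -p pics; cat > h.py <<'E'
from workcell import *
import numpy as np, cv2
from scipy.spatial.transform import Rotation as R
def save(p,n): cv2.imwrite('pics/'+n,cv2.cvtColor(p['image'],cv2.COLOR_RGB2BGR))
def ray(p,u,v):
    f=240/np.tan(np.radians(p['fovy']/2)); a=np.array([(u-p['cx'])/f,(v-p['cy'])/f]); s=a.copy()
    for _ in range(30): s=a/(1+p['k1']*(s@s))
    return np.array([s[0],-s[1],-1.])
def W(p,T=None):
    return p['world_from_camera'] if 'world_from_camera' in p else T@np.array(p['hand_eye'])
def pt(p,u,v,d=None,T=None):
    if d is None:
        ui,vi=int(round(u)),int(round(v)); w=p['depth'][max(vi-2,0):vi+3,max(ui-2,0):ui+3]; w=w[w>0]; d=np.median(w) if w.size else np.nan
    return (np.array(W(p,T))@np.append(ray(p,u,v)*d,1))[:3]
def ptz(p,u,v,z,T=None):
    M=np.array(W(p,T)); r=M[:3,:3]@ray(p,u,v); o=M[:3,3]; return o+r*(z-o[2])/r[2]
def tool():
    s=read_state(); T=np.eye(4); T[:3,:3]=R.from_rotvec(s['tcp_rot']).as_matrix(); T[:3,3]=s['tool_pos']; return T
E
python3 - <<'E'
from h import *
np.set_printoptions(precision=4,suppress=True)
s=read_state(); print(s); T=tool(); print(T)
for c in ('scene','side','wrist'):
    p=read_camera(c); save(p,c+'0.png'); print(c,p['fovy'],p['k1'])
    if c!='wrist': print(np.array(p['world_from_camera']))
    for n in ['chest','lid_hinge','stay_pivot','lid_bar','stay_knob','amber_jar','solvent_bottle','well_plate','vial_block','spanner','beaker']:
        for r in landmark_of(n,p)[:1]:
            print(n,np.round(r['at'],1),round(r['conf'],2),pt(p,*r['at'],T=T), ptz(p,*r['at'],0,T))
E
```

```text
pics
{'time': 0.0, 'q': array([-1.1839,  0.2648,  1.6054,  0.    ,  1.2737, -0.0369]), 'joint_vel': array([-0.0014,  0.0012,  0.0006,  0.0003,  0.0001,  0.0005]), 'joint_torque': array([  0.0006, -51.5097, -36.7318,  -0.0001,   0.0129,   0.    ]), 'tool_pos': array([ 0.2773, -0.6146,  0.238 ]), 'tcp_rot': array([-3.0692, -0.6603,  0.0006]), 'wrist_force': array([ 0.4655, -0.0696, -0.7644]), 'torque': array([ 0.0261, -0.0134,  0.0056]), 'width': 1.0030654711823803}
[[ 0.9115  0.4112 -0.0008  0.2773]
 [ 0.4112 -0.9115  0.0021 -0.6146]
 [ 0.0001 -0.0022 -1.      0.238 ]
 [ 0.      0.      0.      1.    ]]
scene 52.228073435291236 -0.05887938522767671
[[ 0.5632 -0.5066  0.6529  1.2492]
 [ 0.8261  0.3247 -0.4606 -0.5551]
 [ 0.0214  0.7987  0.6013  0.8033]
 [ 0.      0.      0.      1.    ]]
chest [345.8 288.8] 0.75 [ 0.6908 -0.0669  0.1211] [0.5916 0.0198 0.    ]
lid_hinge [375.4 275. ] 0.67 [0.6845 0.0188 0.113 ] [ 0.5921  0.1127 -0.    ]
stay_pivot [289.4 278.5] 0.6 [ 0.5651 -0.1237  0.0827] [ 0.4865 -0.0741  0.    ]
lid_bar [311.2 222.5] 0.82 [ 0.3148  0.1087 -0.003 ] [0.3183 0.1062 0.
[... 868 characters left out ...]
] [ 0.6366 -0.2238  0.    ]
lid_bar [320.5 251.8] 0.67 [ 0.5166 -0.097   0.0213] [ 0.5281 -0.1181  0.    ]
stay_knob [345.7 172.6] 0.58 [ 0.6295 -0.4298  0.0171] [ 0.6411 -0.4537  0.    ]
amber_jar [227.1 345.6] 0.74 [0.52   0.2442 0.0386] [0.5415 0.2219 0.    ]
solvent_bottle [399.4 189.5] 0.71 [ 0.4601 -0.4154  0.0326] [ 0.4756 -0.4614  0.    ]
well_plate [373.7 236.1] 0.57 [ 0.4395 -0.2196  0.0175] [ 0.4472 -0.2395  0.    ]
vial_block [271.7 444.9] 0.55 [0.3372 0.3642 0.0328] [0.3478 0.3504 0.    ]
spanner [320.2 358.1] 0.86 [0.3688 0.1543 0.0079] [0.3715 0.1491 0.    ]
beaker [344.7 175. ] 0.87 [ 0.633  -0.4317  0.0067] [ 0.6375 -0.441   0.    ]
wrist 69.07800338108642 -0.036501841583872
```

View pics/scene0.png

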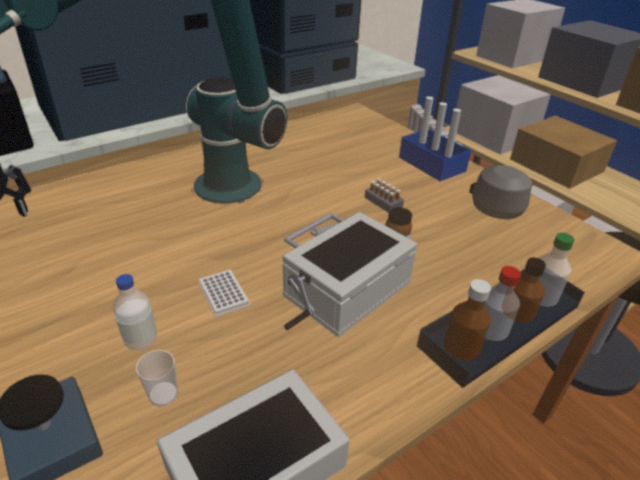

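View pics/side0.png

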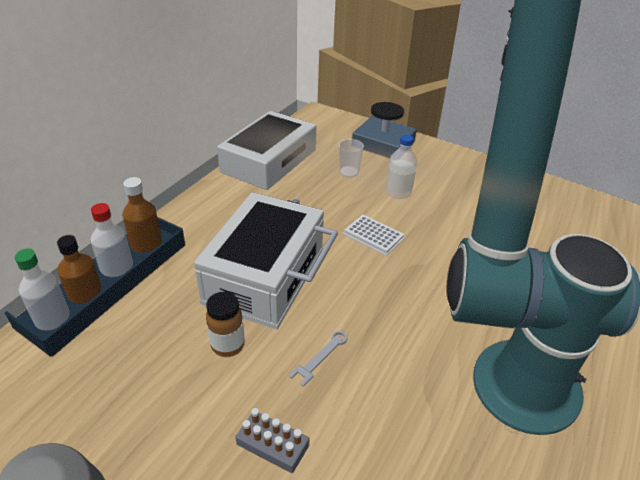

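The scene view shows the chest around (350,265), with the bar at about (313,230) and the stay and black knob at about (300,318). The side view shows the bar at about (318,255). Next I'll fit the chest pose from depth.

```bash
cat > fit.py <<'E'
from h import *
np.set_printoptions(precision=4,suppress=True)
def cloud(p,T=None):
    vv,uu=np.mgrid[0:480,0:640]; f=240/np.tan(np.radians(p['fovy']/2))
    a=np.stack([(uu-p['cx'])/f,(vv-p['cy'])/f],-1); s=a.copy()
    for _ in range(30): s=a/(1+p['k1']*(s**2).sum(-1,keepdims=True))
    d=p['depth']; P=np.stack([s[...,0]*d,-s[...,1]*d,-d],-1); M=np.array(W(p,T))
    return P@M[:3,:3].T+M[:3,3], d>0
if __name__=='__main__':
  for c in ('scene','side'):
    p=read_camera(c); P,ok=cloud(p)
    m=ok&(abs(P[...,2]-.122)<.006)&(abs(P[...,0]-.59)<.2)&(abs(P[...,1]-.02)<.2)
    m=cv2.morphologyEx(m.astype(np.uint8),cv2.MORPH_OPEN,np.ones((3,3)))
    n,l,st,ce=cv2.connectedComponentsWithStats(m); k=1+np.argmax(st[1:,4]); Q=P[l==k]
    print(c,len(Q),np.median(Q[:,2]),cv2.minAreaRect((Q[:,:2]*1000).astype(np.float32)))
    i=p['image']; save(p,c+'1.png')
    x0,y0=(260,180) if c=='scene' else (180,170)
    cv2.imwrite('pics/%sz.png'%c,cv2.resize(cv2.cvtColor(i[y0:y0+180,x0:x0+200],cv2.COLOR_RGB2BGR),(660,594),interpolation=cv2.INTER_CUBIC))
E
python3 fit.py
```

```text
scene 5838 0.12206017341800002 ((593.5154418945312, 20.526878356933594), (181.71017456054688, 267.6189880371094), 9.730403900146484)
side 6614 0.12524207975104157 ((592.0364990234375, 12.46673583984375), (186.58811950683594, 289.14764404296875), 11.065319061279297)
```

View pics/scenez.png

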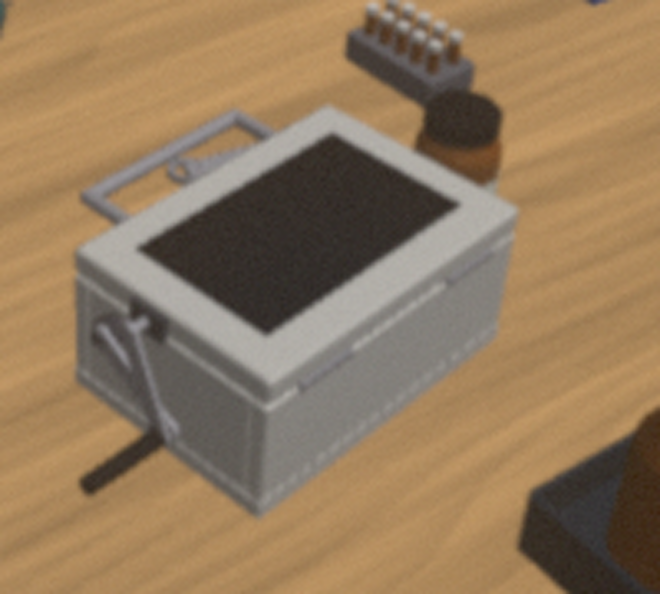

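View pics/sidez.png

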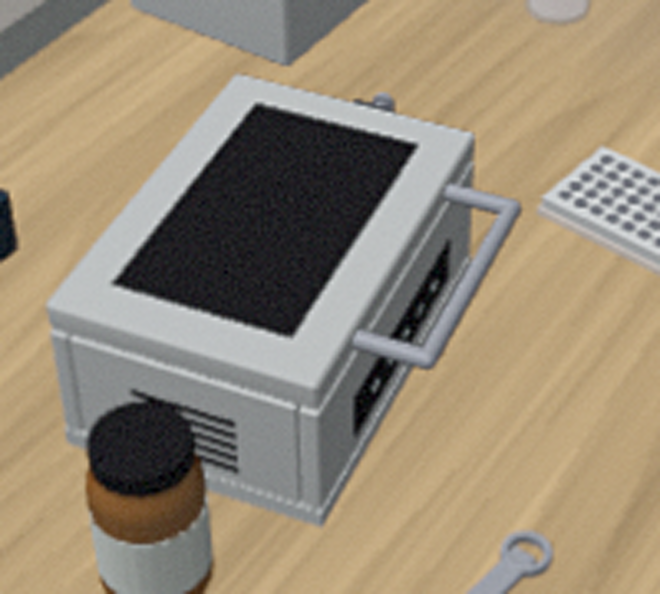

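```bash
python3 - <<'E'
from h import *
np.set_printoptions(precision=4,suppress=True)
C={'scene':[(283.3,259.4),(360,212.7),(417,244.2),(341.8,296.7)],'side':[(323.9,211.5),(277,289.7),(195.2,264.5),(252.7,192.7)]}
B={'scene':[(85.,198),(236,114)],'side':[(515,203),(430,360)]}
O={'scene':(260,180),'side':(180,170)}
for c in C:
    p=read_camera(c); q=np.array([ptz(p,*a,.123) for a in C[c]])[:,:2]
    print(c,q.tolist(),q.mean(0))
    e=[q[2]-q[1],q[3]-q[0]]; print([np.degrees(np.arctan2(v[1],v[0])) for v in e],[np.linalg.norm(v) for v in e])
    e=[q[0]-q[1],q[3]-q[2]]; print([np.degrees(np.arctan2(v[0],-v[1])) for v in e],[np.linalg.norm(v) for v in e])
    print('bar ends',[ptz(p,O[c][0]+u/3.3,O[c][1]+v/3.3,.112) for u,v in B[c]])
    if c=='scene': print('knob', [ptz(p,260+u/3.3,180+v/3.3,.04) for u,v in [(88,487),(165,435)]])
E
```

```text
scene [[0.5433687953799817, -0.1254572235922869], [0.4913480758469161, 0.13168797885853134], [0.6630182822043721, 0.16118003480476062], [0.7063115222297955, -0.0891467931017394]] [0.601  0.0196]
[np.float64(9.747963937341341), np.float64(12.562625189667141)] [np.float64(0.17418507718730397), np.float64(0.16693944888989515)]
[np.float64(11.436640526875053), np.float64(9.812065412941454)] [np.float64(0.26235436036820536), np.float64(0.2540429597560802)]
bar ends [array([ 0.4746, -0.0762,  0.112 ]), array([0.447 , 0.0768, 0.112 ])]
knob [array([ 0.6511, -0.1853,  0.04  ]), array([ 0.64  , -0.1187,  0.04  ])]
side [[0.5232610721441273, -0.11596106755337332], [0.47578508339668224, 0.13905910286694279], [0.6488041559362463, 0.16921840834146729], [0.6974146316202143, -0.08852831467668543]] [0.5863 0.0259]
[np.float64(9.887994472212188), np.float64(8.951703857477145)] [np.float64(0.17562796807216272), np.float64(0.17630093082166187)]
[np.float64(10.545779813890277), np.float64(10.68040858804707)] [np.float64(0.25940172865413713), np.float64(0.2622905861307607)]
bar ends [array([ 0.4727, -0.0817,  0.112 ]), array([0.4439, 0.072 , 0.112 ])]
```

>>> play_rows(
  slide=[
    [41.9,-48.3,0],
    [41.9,-48.3,0],
    [41.9,-48.3,0],
    [41.9,-48.3,0],
    [41.9,-48.3,0],
    [41.9,-48.3,0],
    [41.9,-48.3,0],
    [41.9,-48.3,0],
    [41.9,-48.3,0],
    [41.9,-48.3,0],
    [41.9,-48.3,0],
    [41.9,-48.3,0],
  ],
  delta_rot=[
    [0,0,-0.12],
    [0,0,-0.24],
    [0,0,-0.36],
    [0,0,-0.48],
    [0,0,-0.6],
    [0,0,-0.72],
    [0,0,-0.84],
    [0,0,-0.96],
    [0,0,-1.08],
    [0,0,-1.2],
    [0,0,-1.3],
    [0,0,-1.33],
  ],
  hand=1,
)

```text
time: 3.0
tool_pos: [0.4211, -0.1344, 0.2398]
tcp_rot: [2.004, 2.418, 0.001]
wrist_force: [1.2, -0.4, 0.0]
width: 1.001
```

```bash
cat >> h.py <<'E'
C0=np.array([.594,.022]); YAW=.1815
def cw(x,y,z): 
    c,s=np.cos(YAW),np.sin(YAW); return np.array([C0[0]+c*x-s*y,C0[1]+s*x+c*y,z])
def wc(P):
    c,s=np.cos(YAW),np.sin(YAW); d=np.array(P[:2])-C0; return np.array([c*d[0]+s*d[1],-s*d[0]+c*d[1],P[2]])
RD=np.column_stack([[-np.sin(YAW),np.cos(YAW),0],[np.cos(YAW),np.sin(YAW),0],[0,0,-1]])
def go(P,Rd=None):
    T=tool(); Rd=RD if Rd is None else Rd
    print('chest tcp',wc(T[:3,3]).round(4),'slide cm',(T[:3,:3].T@(np.array(P)-T[:3,3])*100).round(2),'rot',R.from_matrix(T[:3,:3].T@Rd).as_rotvec().round(3))
E
python3 -c "
from h import *
go(cw(-.135,0,.2))"
```

```text
chest tcp [-0.1983 -0.1226  0.2398] slide cm [12.23  6.39  3.98] rot [0.001 0.001 0.005]
```

>>> play_rows(
  slide=[
    [4,2,1.3],
    [8,4,2.6],
    [12.2,6.4,4],
    [12.2,6.4,4],
    [12.2,6.4,4],
  ],
  delta_rot=[
    [0,0,0],
    [0,0,0],
    [0,0,0],
    [0,0,0],
    [0,0,0],
  ],
)

```text
time: 3.42
tool_pos: [0.4611, 0.0009, 0.1984]
tcp_rot: [-1.998, -2.423, -0.001]
wrist_force: [-0.6, -0.8, 0.8]
width: 0.998
```

```bash
python3 - <<'E'
from h import *
from fit import cloud
np.set_printoptions(precision=4,suppress=True)
T=tool(); p=read_camera('wrist'); save(p,'w1.png'); go(cw(-.135,0,.101))
P,ok=cloud(p,T)
c,s=np.cos(YAW),np.sin(YAW); d=P[...,:2]-C0; X=c*d[...,0]+s*d[...,1]; Y=-s*d[...,0]+c*d[...,1]; Z=P[...,2]
m=ok&(Z>.105)&(Z<.13)&(X<-.1)&(X>-.17)
print(m.sum())
for a in np.arange(-.07,.07,.02):
    k=m&(abs(Y-a)<.01)&(X<-.115)
    if k.sum()>5: print(round(a,2),k.sum(),np.percentile(X[k],[2,50,98]),Z[k].max(),np.median(Z[k]))
k=ok&(Z>.11)&(Z<.13)&(X>-.1); print('lid edge',np.percentile(X[k],[.5,2]))
print(landmark_of('lid_bar',p))
E
```

```text
chest tcp [-0.135   0.0014  0.1991] slide cm [-0.14 -0.    9.81] rot [-0.    0.    0.01]
6097
-0.07 728 [-0.1427 -0.1295 -0.1156] 0.11963608580302126 0.1172354116105581
-0.05 431 [-0.1427 -0.1371 -0.1316] 0.11997701962707286 0.11748490914409371
-0.03 463 [-0.1428 -0.1373 -0.1317] 0.11990865065416681 0.1174855246501802
-0.01 508 [-0.1428 -0.1368 -0.1314] 0.11991338655777478 0.11744245512522032
0.01 557 [-0.1428 -0.1369 -0.1311] 0.11985647616150974 0.11746793957297691
0.03 568 [-0.1422 -0.1367 -0.1313] 0.11960071048622156 0.11744629147695801
0.05 622 [-0.1422 -0.1366 -0.131 ] 0.12021945359948033 0.11741872123600604
0.07 1029 [-0.1423 -0.1332 -0.116 ] 0.12035323544219623 0.117543052780055
lid edge [-0.0928 -0.0912]
[{'at': [316.5, 247.9], 'conf': 0.93}, {'at': [620.1, 248.9], 'conf': 0.23}]
```

View pics/w1.png

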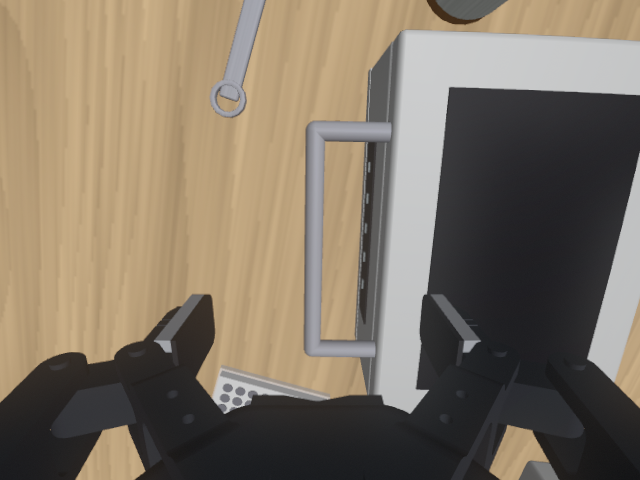

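```bash
sed -i 's/^C0=.*/C0=np.array([.592,.0216])/' h.py; python3 -c "
from h import *
go(cw(-.135,0,.101))"
```

```text
Traceback (most recent call last):
  File "h.py", line 24, in <module>
    RD=np.column_stack([[-np.sin(YAW),np.cos(YAW),0],[np.cos(YAW),np.sin(YAW),0],[0,0,-1]])
                                 ^^^
NameError: name 'YAW' is not defined
```

>>> play_rows(
  slide=[
    [0,-0.2,0],
    [0,-0.2,0],
    [0,-0.2,0.5],
    [0,-0.2,2.5],
    [0,-0.2,5],
    [0,-0.2,7.5],
    [0,-0.2,9.2],
    [0,-0.2,9.8],
    [0,-0.2,9.8],
    [0,-0.2,9.8],
  ],
  delta_rot=[
    [0,0,0],
    [0,0,0],
    [0,0,0],
    [0,0,0],
    [0,0,0],
    [0,0,0],
    [0,0,0],
    [0,0,0],
    [0,0,0],
    [0,0,0],
  ],
  hand=0.45,
)

```text
time: 4.35
tool_pos: [0.4595, -0.0032, 0.1021]
tcp_rot: [2.002, 2.42, -0.0]
wrist_force: [0.3, 0.5, -0.3]
width: 0.447
```

```bash
python3 - <<'E'
from h import *
go(cw(-.135,0,.101)); p=read_camera('wrist'); save(p,'w2.png'); print(read_state()['wrist_force'],read_state()['width'])
E
```

```text
Traceback (most recent call last):
  File "h.py", line 24, in <module>
    RD=np.column_stack([[-np.sin(YAW),np.cos(YAW),0],[np.cos(YAW),np.sin(YAW),0],[0,0,-1]])
                                 ^^^
NameError: name 'YAW' is not defined
```

```bash
sed -i 's/^C0=.*/C0=np.array([.592,.0216]); YAW=.1815/' h.py; python3 - <<'E'
from h import *
go(cw(-.135,0,.101)); p=read_camera('wrist'); save(p,'w2.png'); print(read_state()['wrist_force'],read_state()['width'])
E
```

```text
chest tcp [-0.1348 -0.0005  0.1021] slide cm [ 0.05 -0.02  0.11] rot [0.001 0.001 0.007]
[ 0.43614004 -0.30262766  0.04423582] 0.4489718492485467
```

View pics/w2.png

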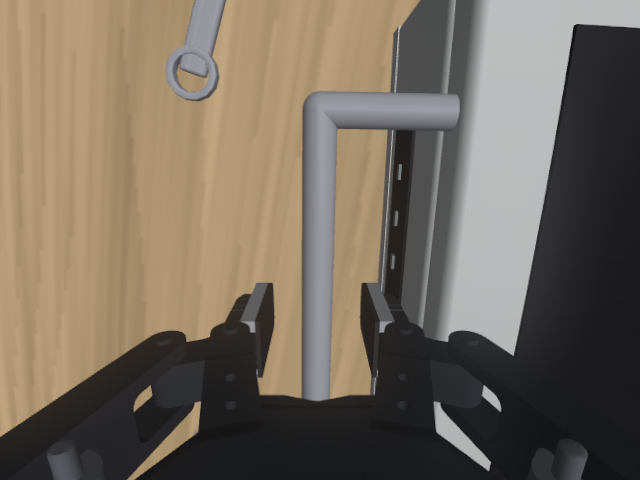

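The bar, at column 318, sits midway between the pads. Closing the gripper now.

>>> play_rows(
  slide=[
    [0,0,0],
    [0,0,0],
    [0,0,0],
    [0,0,0],
    [0,0,0],
    [0,0,0],
  ],
  delta_rot=[
    [0,0,0],
    [0,0,0],
    [0,0,0],
    [0,0,0],
    [0,0,0],
    [0,0,0],
  ],
  hand=0,
  force=30,
)

```text
time: 4.9
tool_pos: [0.4595, -0.0037, 0.1042]
tcp_rot: [2.0, 2.419, -0.002]
wrist_force: [-7.1, -2.9, 7.6]
width: 0.125
```

>>> play_rows(
  slide=[
    [0,0.1,-1.1],
    [0,0.23,-2.2],
    [0,0.43,-3.3],
    [0,0.68,-4.35],
    [0,1.0,-5.4],
    [0,1.34,-6.45],
    [0,1.76,-7.5],
    [0,2.21,-8.47],
    [0,2.72,-9.45],
    [0,3.27,-10.4],
    [0,3.27,-10.4],
  ],
  delta_rot=[
    [0,0,0],
    [0,0,0],
    [0,0,0],
    [0,0,0],
    [0,0,0],
    [0,0,0],
    [0,0,0],
    [0,0,0],
    [0,0,0],
    [0,0,0],
    [0,0,0],
  ],
)

```text
time: 5.82
tool_pos: [0.4916, 0.002, 0.211]
tcp_rot: [2.0, 2.42, -0.005]
wrist_force: [-7.6, -5.3, 2.5]
width: 0.126
```

```bash
python3 - <<'E'
from h import *
go(cw(-.102,0,.206)); p=read_camera('wrist'); save(p,'w3.png'); s=read_state(); print(s['time'],s['wrist_force'],s['width'])
p=read_camera('scene'); save(p,'s3.png')
E
```

```text
chest tcp [-0.1022 -0.0012  0.211 ] slide cm [0.12 0.03 0.5 ] rot [-0.001  0.004  0.008]
5.8667 [-6.32477914 -5.47361826  2.27730265] 0.1260896051011396
```

View pics/s3.png

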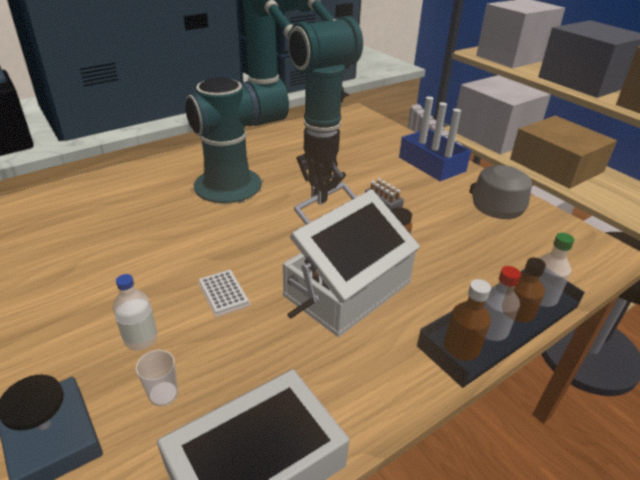

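View pics/w3.png

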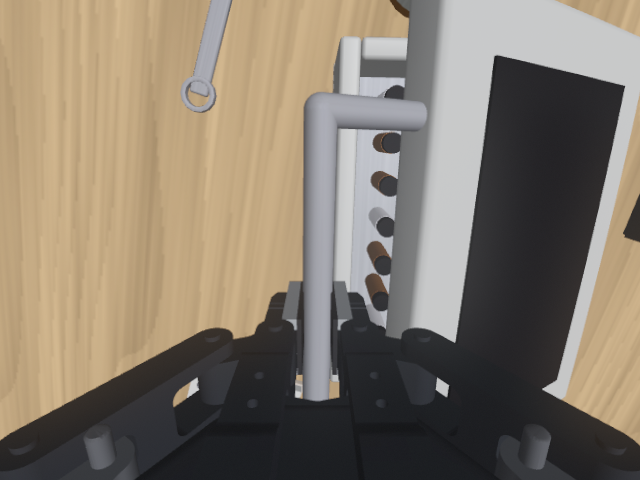

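>>> play_rows(
  slide=[
    [0,0.62,-0.92],
    [0,1.25,-1.81],
    [0,1.95,-2.66],
    [0,2.68,-3.49],
    [0,3.45,-4.27],
    [0,4.26,-5.02],
    [0,5.11,-5.71],
    [0,6.0,-6.37],
    [0,6.9,-6.98],
    [0,7.85,-7.55],
    [0,8.83,-8.07],
    [0,9.4,-8.3],
  ],
  delta_rot=[
    [0,0,0],
    [0,0,0],
    [0,0,0],
    [0,0,0],
    [0,0,0],
    [0,0,0],
    [0,0,0],
    [0,0,0],
    [0,0,0],
    [0,0,0],
    [0,0,0],
    [0,0,0],
  ],
)

```text
time: 6.92
tool_pos: [0.5852, 0.0188, 0.2977]
tcp_rot: [1.998, 2.417, -0.006]
wrist_force: [-6.2, -7.4, 9.3]
width: 0.124
```

```bash
cat > st.py <<'E'
from h import *
s=read_state(); c=wc(s['tool_pos']); print(s['time'],c.round(4),'F chest',wc(np.append(s['wrist_force'][:2]+C0,s['wrist_force'][2])).round(1),s['width'])
# angle from bar at tcp-based: bar rel hinge
bx,bz=c[0],c[2]+.0085
print('theta(x)',np.arccos(np.clip((.085-bx)/.2203,-1,1))-.0545,'theta(atan)',np.arctan2(bz-.1,.085-bx)-.0545,'r',np.hypot(bz-.1,.085-bx))
E
python3 st.py
```

```text
6.9167 [-0.0072 -0.0015  0.2977] F chest [-7.5 -6.1  9.3] 0.12366044827031028
theta(x) 1.0845296452038835 theta(atan) 1.0957752222605008 r 0.2258257863630411
```

>>> play_rows(
  slide=[
    [0,0.5,-0.1],
    [0,0.9,-0.25],
    [0,1.3,-0.4],
    [0,1.6,-0.5],
    [0,1.8,-0.55],
    [0,1.8,-0.55],
  ],
  delta_rot=[
    [0,0,0],
    [0,0,0],
    [0,0,0],
    [0,0,0],
    [0,0,0],
    [0,0,0],
  ],
)

```text
time: 7.42
tool_pos: [0.6027, 0.0219, 0.3049]
tcp_rot: [1.998, 2.416, -0.007]
wrist_force: [-6.3, -3.9, 6.1]
width: 0.128
```

```bash
python3 st.py; python3 - <<'E'
from h import *
p=read_camera('wrist'); save(p,'w4.png')
p=read_camera('scene'); cv2.imwrite('pics/s4.png',cv2.resize(cv2.cvtColor(p['image'][130:330,230:450],cv2.COLOR_RGB2BGR),(660,600),interpolation=cv2.INTER_CUBIC))
E
```

```text
7.4167 [ 0.0106 -0.0016  0.3049] F chest [-6.9 -2.7  6.1] 0.12826624695710673
theta(x) 1.1718245123629367 theta(atan) 1.180855093543787 r 0.2259976129274049
```

View pics/w4.png

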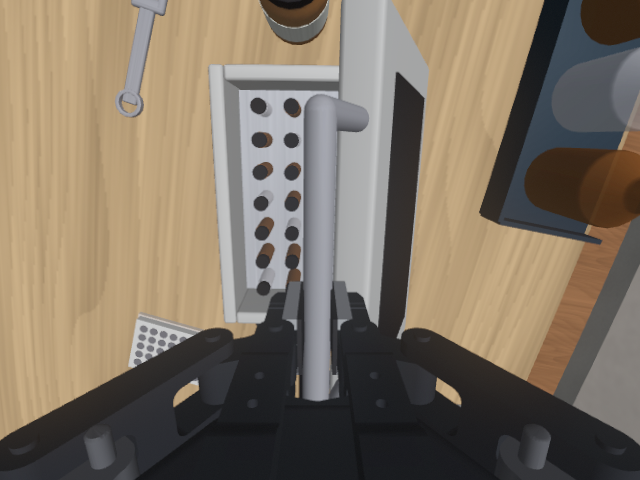

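View pics/s4.png

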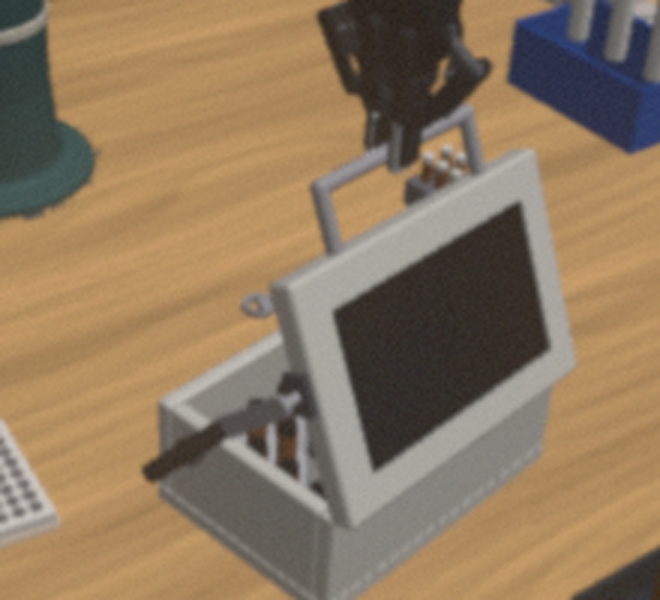

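>>> play_rows(
  slide=[
    [0,0.3,0],
    [0,0.6,0],
    [0,0.8,0],
    [0,0.8,0],
  ],
  delta_rot=[
    [0,0,0],
    [0,0,0],
    [0,0,0],
    [0,0,0],
  ],
)

```text
time: 7.85
tool_pos: [0.6045, 0.0222, 0.3054]
tcp_rot: [-2.0, -2.419, 0.025]
wrist_force: [-21.7, -6.5, 11.7]
width: 0.126
```

```bash
python3 st.py; python3 - <<'E'
from h import *
p=read_camera('scene'); r=landmark_of('stay_knob',p); print(r[:1])
# intersect ray with chest plane y=-.188
M=np.array(p['world_from_camera']); u=r[0]['at']; o=wc(M[:3,3]); q=wc(pt(p,*u,1.0)); d=q-o; print((o+d*(-.188-o[1])/d[1]).round(4))
E
```

```text
7.85 [ 0.0124 -0.0016  0.3054] F chest [-22.5  -2.4  11.7] 0.12638903969073814
theta(x) 1.1804852625403548 theta(atan) 1.1891408134129682 r 0.22591071197165474
[{'at': [292.1, 281.5], 'conf': 0.81}]
[ 0.0095 -0.188   0.1456]
```

>>> play_rows(
  slide=[
    [0,0,0],
    [0,0,0],
    [0,0,0],
    [0,0,0],
    [0,0,0],
    [0,0,0],
    [0,0,0],
  ],
  delta_rot=[
    [0,0,0],
    [0,0,0],
    [0,0,0],
    [0,0,0],
    [0,0,0],
    [0,0,0],
    [0,0,0],
  ],
  hand=0.75,
)

```text
time: 8.53
tool_pos: [0.6048, 0.0224, 0.3054]
tcp_rot: [-2.0, -2.419, 0.023]
wrist_force: [0.2, -0.7, 0.6]
width: 0.748
```

```bash
python3 st.py; python3 - <<'E'
from h import *
p=read_camera('wrist'); save(p,'w5.png')
p=read_camera('scene'); r=landmark_of('stay_knob',p); print(r[:1])
M=np.array(p['world_from_camera']); u=r[0]['at']; o=wc(M[:3,3]); q=wc(pt(p,*u,1.0)); d=q-o; print((o+d*(-.188-o[1])/d[1]).round(4))
cv2.imwrite('pics/s5.png',cv2.resize(cv2.cvtColor(p['image'][130:330,230:450],cv2.COLOR_RGB2BGR),(660,600),interpolation=cv2.INTER_CUBIC))
E
```

```text
8.5333 [ 0.0127 -0.0015  0.3054] F chest [ 0.  -0.7  0.6] 0.7480107091974677
theta(x) 1.181954252999668 theta(atan) 1.1903506575615816 r 0.22576471979425441
[{'at': [289.3, 272.6], 'conf': 0.96}]
[ 0.0014 -0.188   0.164 ]
```

View pics/w5.png

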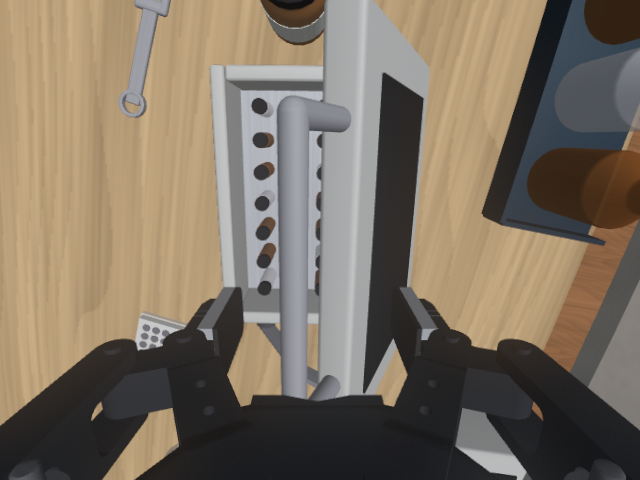

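View pics/s5.png

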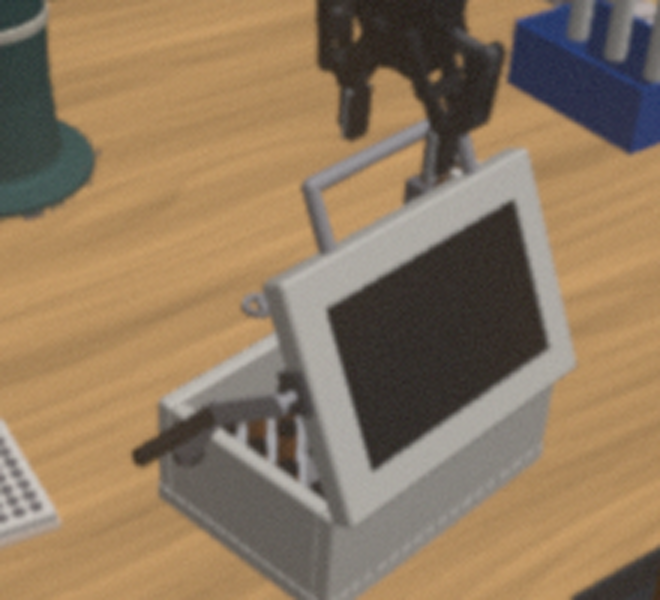

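>>> play_rows(
  slide=[
    [0,-0.8,-1.5],
    [0,-0.8,-4],
    [0,-1.0,-7],
    [-2,-1.2,-8],
    [-5,-1.5,-8],
    [-9,-1.8,-8],
    [-13,-2.2,-8],
    [-17,-2.2,-8],
    [-21,-2.2,-8],
    [-23,-2.2,-8],
    [-24,-2.2,-8],
    [-24,-2.2,-8],
  ],
  delta_rot=[
    [0,0,0],
    [0,0,0],
    [0,0,0],
    [0,0,0],
    [0,0,0],
    [0,0,0],
    [0,0,0],
    [0,0,0],
    [0,0,0],
    [0,0,0],
    [0,0,0],
    [0,0,0],
  ],
)

```text
time: 9.68
tool_pos: [0.629, -0.2189, 0.3868]
tcp_rot: [-2.003, -2.416, 0.025]
wrist_force: [0.7, 0.5, -0.4]
width: 0.754
```

```bash
python3 st.py; python3 - <<'E'
from h import *
from fit import cloud
np.set_printoptions(precision=4,suppress=True)
T=tool(); go(cw(-.009,-.2,.25)); p=read_camera('wrist'); save(p,'w6.png')
P,ok=cloud(p,T)
c,s=np.cos(YAW),np.sin(YAW); d=P[...,:2]-C0; X=c*d[...,0]+s*d[...,1]; Y=-s*d[...,0]+c*d[...,1]; Z=P[...,2]
for a in np.arange(-.225,-.14,.01):
    k=ok&(abs(Y-a)<.005)&(abs(X)<.06)&(Z>.125)&(Z<.2)
    if k.sum()>5: print(round(a,3),k.sum(),np.percentile(X[k],[2,50,98]),np.percentile(Z[k],[5,50,95]))
r=landmark_of('stay_knob',p); print(r[:1],wc(ptz(p,*r[0]['at'],.147,T)) if r else 0)
r=landmark_of('lid_bar',p); print(r[:1],wc(ptz(p,*r[0]['at'],.304,T)) if r else 0)
E
```

```text
9.6833 [-0.007  -0.2432  0.3868] F chest [ 0.8  0.3 -0.4] 0.753733557961474
theta(x) 1.0854257214763936 theta(atan) 1.2142122326541287 r 0.309269469046699
chest tcp [-0.007  -0.2432  0.3868] slide cm [ 4.42  0.01 13.65] rot [-0.014  0.007  0.005]
-0.215 73 [-0.0176 -0.0112 -0.0049] [0.1496 0.1531 0.1545]
-0.205 125 [-0.0176 -0.0112 -0.005 ] [0.1494 0.1533 0.155 ]
-0.195 130 [-0.0176 -0.0112 -0.004 ] [0.1489 0.1531 0.155 ]
-0.185 138 [-0.0177 -0.0108 -0.0041] [0.1481 0.1532 0.1552]
-0.175 152 [-0.0176 -0.0104 -0.0042] [0.1485 0.1531 0.1552]
-0.165 140 [-0.0177 -0.0109 -0.0043] [0.1481 0.1531 0.155 ]
-0.155 284 [-0.0177 -0.0045  0.0555] [0.1489 0.1552 0.1975]
-0.145 548 [-0.0277  0.0123  0.0563] [0.1378 0.1737 0.1986]
[{'at': [319.1, 148.6], 'conf': 0.78}] [-0.0082 -0.1837  0.147 ]
[] 0
```

View pics/w6.png

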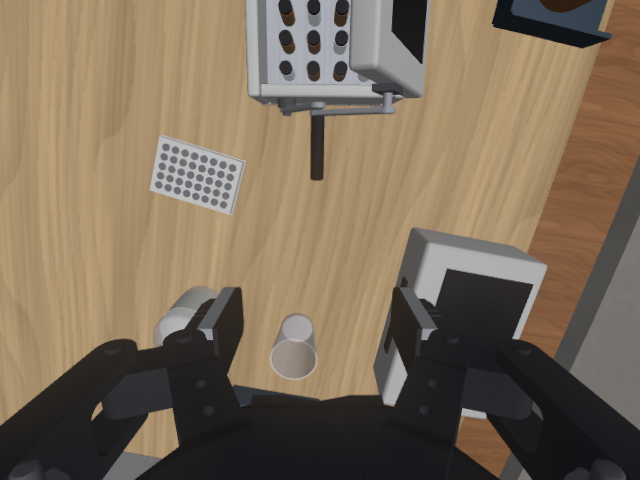

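>>> play_rows(
  slide=[
    [2,-0.1,2],
    [4,-0.2,5],
    [4,-0.2,8],
    [4,-0.2,11],
    [4,-0.2,14],
    [4,-0.2,17],
    [4,-0.2,19.5],
    [4,-0.2,20.5],
    [4,-0.2,20.5],
    [4,-0.2,20.5],
  ],
  delta_rot=[
    [-0.014,0.007,0],
    [-0.014,0.007,0],
    [-0.014,0.007,0],
    [-0.014,0.007,0],
    [-0.014,0.007,0],
    [-0.014,0.007,0],
    [-0.014,0.007,0],
    [-0.014,0.007,0],
    [-0.014,0.007,0],
    [-0.014,0.007,0],
  ],
  hand=0,
)

```text
time: 10.67
tool_pos: [0.6173, -0.1772, 0.183]
tcp_rot: [1.999, 2.423, 0.002]
wrist_force: [-0.3, 0.0, 0.6]
width: -0.001
```

```bash
python3 st.py; python3 - <<'E'
from h import *
go(cw(-.009,-.203,.165))
p=read_camera('wrist'); save(p,'w7.png')
p=read_camera('scene')
cv2.imwrite('pics/s7.png',cv2.resize(cv2.cvtColor(p['image'][130:330,230:450],cv2.COLOR_RGB2BGR),(660,600),interpolation=cv2.INTER_CUBIC))
E
```

```text
10.6667 [-0.011  -0.2001  0.183 ] F chest [-0.3  0.1  0.6] -0.0009129162508370045
theta(x) 1.0655909912166637 theta(atan) 0.7071157527219882 r 0.13259622872678423
chest tcp [-0.011  -0.2001  0.183 ] slide cm [-0.3   0.19  1.8 ] rot [ 0.001 -0.     0.01 ]
```

View pics/w7.png

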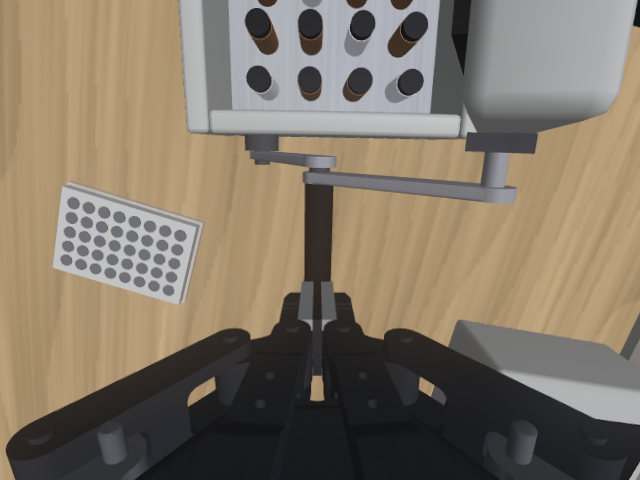

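View pics/s7.png

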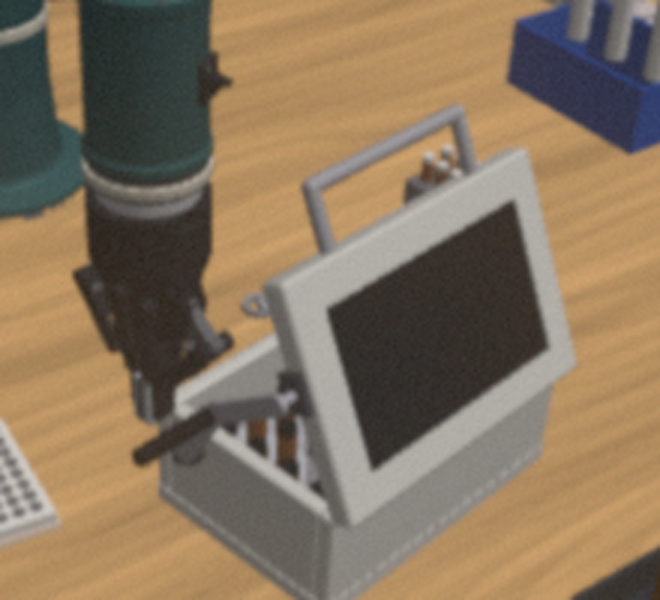

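>>> play_rows(
  slide=[
    [-0.3,0,1],
    [-0.3,0,1.8],
    [-0.3,0.3,2.3],
    [-0.3,0.8,2.7],
    [-0.3,1.4,3.1],
    [-0.3,1.8,3.5],
    [-0.3,2.2,4.0],
    [-0.3,2.6,4.5],
    [-0.3,2.9,5.0],
    [-0.3,3.2,5.4],
    [-0.3,3.4,5.8],
    [-0.3,3.4,5.8],
  ],
  delta_rot=[
    [0,0,0],
    [0,0,0],
    [0,0,0],
    [0,0,0],
    [0,0,0],
    [0,0,0],
    [0,0,0],
    [0,0,0],
    [0,0,0],
    [0,0,0],
    [0,0,0],
    [0,0,0],
  ],
)

```text
time: 11.77
tool_pos: [0.6549, -0.1746, 0.1274]
tcp_rot: [1.995, 2.418, 0.006]
wrist_force: [-0.4, 0.6, 0.4]
width: -0.003
```

```bash
python3 st.py; python3 - <<'E'
from h import *
p=read_camera('scene')
cv2.imwrite('pics/s8.png',cv2.resize(cv2.cvtColor(p['image'][130:330,230:450],cv2.COLOR_RGB2BGR),(660,600),interpolation=cv2.INTER_CUBIC))
E
```

```text
11.7667 [ 0.0265 -0.2043  0.1274] F chest [-0.3  0.7  0.4] -0.002520846126578953
theta(x) 1.2473043620603677 theta(atan) 0.49606089799887076 r 0.06869835318620947
```

View pics/s8.png

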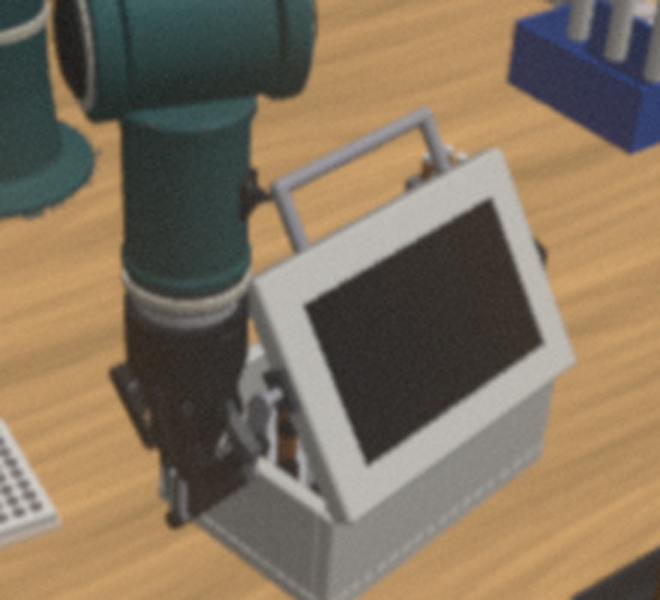

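>>> play_rows(
  slide=[
    [-3,0,-0.5],
    [-6,0,-1.5],
    [-9,0,-4],
    [-10,0,-7],
    [-10,0,-10],
    [-10,0,-12],
    [-10,0,-12],
    [-10,0,-12],
    [-10,0,-12],
    [-10,0,-12],
    [-10,0,-12],
    [-10,0,-12],
  ],
  delta_rot=[
    [0,0,0],
    [0,0,0],
    [0,0,0],
    [0,0,0],
    [0,0,0],
    [0,0,0],
    [0,0,0],
    [0,0,0],
    [0,0,0],
    [0,0,0],
    [0,0,0],
    [0,0,0],
  ],
)

```text
time: 12.82
tool_pos: [0.6709, -0.272, 0.2446]
tcp_rot: [1.999, 2.423, 0.002]
wrist_force: [-0.0, 0.4, -0.3]
width: -0.003
```

>>> play_rows(
  slide=[
    [0,0,0],
    [0,0,0],
    [0,0,0],
    [0,0,0],
    [0,0,0],
    [0,0,0],
    [0,0,0],
    [0,0,0],
    [0,0,0],
    [0,0,0],
    [0,0,0],
    [0,0,0],
  ],
  delta_rot=[
    [0,0,0],
    [0,0,0],
    [0,0,0],
    [0,0,0],
    [0,0,0],
    [0,0,0],
    [0,0,0],
    [0,0,0],
    [0,0,0],
    [0,0,0],
    [0,0,0],
    [0,0,0],
  ],
)

```text
time: 13.82
tool_pos: [0.6709, -0.272, 0.2446]
tcp_rot: [1.999, 2.423, 0.002]
wrist_force: [-0.6, -0.1, 0.6]
width: 0.003
```

>>> play_rows(
  slide=[
    [0,0,0],
    [0,0,0],
    [0,0,0],
    [0,0,0],
    [0,0,0],
    [0,0,0],
    [0,0,0],
    [0,0,0],
    [0,0,0],
    [0,0,0],
    [0,0,0],
    [0,0,0],
  ],
  delta_rot=[
    [0,0,0],
    [0,0,0],
    [0,0,0],
    [0,0,0],
    [0,0,0],
    [0,0,0],
    [0,0,0],
    [0,0,0],
    [0,0,0],
    [0,0,0],
    [0,0,0],
    [0,0,0],
  ],
)

```text
time: 14.82
tool_pos: [0.6709, -0.2719, 0.2446]
tcp_rot: [1.999, 2.423, 0.002]
wrist_force: [0.6, 0.7, -0.1]
width: 0.003
```

>>> play_rows(
  slide=[
    [0,0,0],
    [0,0,0],
    [0,0,0],
    [0,0,0],
    [0,0,0],
    [0,0,0],
    [0,0,0],
    [0,0,0],
    [0,0,0],
    [0,0,0],
    [0,0,0],
    [0,0,0],
  ],
  delta_rot=[
    [0,0,0],
    [0,0,0],
    [0,0,0],
    [0,0,0],
    [0,0,0],
    [0,0,0],
    [0,0,0],
    [0,0,0],
    [0,0,0],
    [0,0,0],
    [0,0,0],
    [0,0,0],
  ],
)

```text
time: 15.82
tool_pos: [0.6709, -0.272, 0.2446]
tcp_rot: [1.999, 2.423, 0.002]
wrist_force: [-0.3, 0.9, 0.7]
width: -0.004
```

```bash
python3 st.py; python3 - <<'E'
from h import *
for c in('scene','side'):
  p=read_camera(c); save(p,c+'9.png')
  print(c,[ (n,landmark_of(n,p)[:1]) for n in ('stay_knob','lid_bar')])
E
```

```text
15.8167 [ 0.0246 -0.303   0.2446] F chest [-0.1  0.9  0.7] -0.004037497493016842
theta(x) 1.2387528358726172 theta(atan) 1.1407448906295798 r 0.1645671876709173
scene [('stay_knob', [{'at': [297.2, 319.3], 'conf': 0.9}]), ('lid_bar', [{'at': [310.7, 225.8], 'conf': 0.62}])]
side [('stay_knob', []), ('lid_bar', [{'at': [323.0, 254.7], 'conf': 0.64}])]
```

View pics/scene9.png

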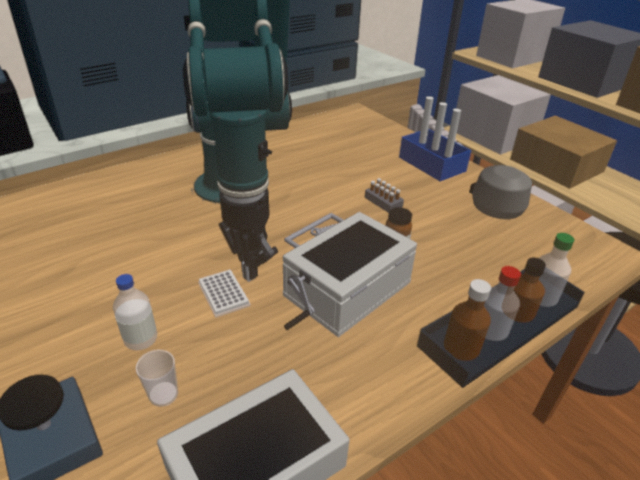

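View pics/side9.png

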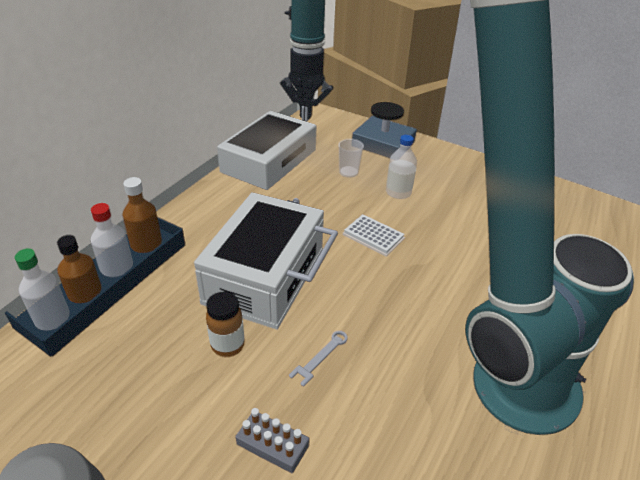

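Both views look as they did at the start: lid shut, stay folded, bystanders in place. One more second, then a numeric check against the first pictures.

>>> play_rows(
  slide=[
    [0,0,0],
    [0,0,0],
    [0,0,0],
    [0,0,0],
    [0,0,0],
    [0,0,0],
    [0,0,0],
    [0,0,0],
    [0,0,0],
    [0,0,0],
    [0,0,0],
    [0,0,0],
  ],
  delta_rot=[
    [0,0,0],
    [0,0,0],
    [0,0,0],
    [0,0,0],
    [0,0,0],
    [0,0,0],
    [0,0,0],
    [0,0,0],
    [0,0,0],
    [0,0,0],
    [0,0,0],
    [0,0,0],
  ],
)

```text
time: 17.12
tool_pos: [0.6709, -0.272, 0.2446]
tcp_rot: [1.999, 2.423, 0.002]
wrist_force: [0.5, -0.3, -0.4]
width: -0.001
```

```bash
python3 - <<'E'
from h import *
for c,(x0,x1,y0,y1) in {'scene':(280,420,205,335),'side':(185,345,185,325)}.items():
  p=read_camera(c); a=cv2.imread(f'pics/{c}1.png'); b=cv2.cvtColor(p['image'],cv2.COLOR_RGB2BGR); g=cv2.imread(f'pics/{c}9.png')
  bl=lambda i:cv2.GaussianBlur(i,(5,5),0)
  for n,o in(('start',a),('1s ago',g)):
    d=cv2.absdiff(bl(o),bl(b)).max(2); r=d[y0:y1,x0:x1]; print(c,n,'chest: mean',r.mean().round(2),'px>25:',(r>25).sum(),
     'elsewhere>25', (d>25).sum())
  if c=='side': d=cv2.absdiff(bl(a),bl(b)).max(2)>25; ys,xs=np.nonzero(d[185:,:440]); print(len(xs), xs.min() if len(xs) else '')
E
```

```text
scene start chest: mean 5.39 px>25: 0 elsewhere>25 12079
scene 1s ago chest: mean 0.91 px>25: 0 elsewhere>25 0
side start chest: mean 1.23 px>25: 0 elsewhere>25 24162
side 1s ago chest: mean 0.96 px>25: 0 elsewhere>25 0
0
```

```bash
python3 -c "
from workcell import *
print(finish_job())"
```

```text
the job is handed in; nothing more can be done
None
```

The stay check is done and handed in at about 17 s, well inside the 59 s limit; the hand-in gave no verdict.

- **Raising and locking:** I gripped the handle bar and swung the lid up to its stop, about 1.18 rad. There the wrist felt about 22 N of resistance. On release the lid settled back onto the stay. The wrist camera put the knob at chest x -11, z 147 mm, within 2 mm of its locked position.
- **Standing alone:** The lid stood on the stay with nothing touching it for over 2 s.
- **Folding and closing:** I pressed the knob down and back with closed fingertips until the stay folded, then backed the arm away. The lid sank shut on its own damping. I did not measure its closing speed.

**Last checks:** In both cameras the chest area matches the first pictures, and it did not change over the last second. The side camera shows nothing moved in the chest and bench area I compared. The wrist force is about 0, and the gripper is clear of everything.

**Disagreements:** The two fixed cameras disagreed by about 15 mm on where the chest is. The scene camera placed the locked knob about 10 mm in x and 17 mm in z away from where it should be. I used the wrist camera for the final positions of the bar and knob. The bar also slipped about 5 mm in the pads during the lift, with no effect on the result.

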